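# Pull the blown fuse carriers

## Task

Pull the two red (blown) fuse carriers straight up out of the sprung clips of the fuse strip, one at a time, and put each in the yellow crate before you pull the next. Leave the green fuse carrier seated in its clip.

Things in the scene. Friction and masses are not known exactly. Their poses are not given: they have to be found in the camera images.
- red_a: Red fuse carrier, upright in a clip. Origin: centre of underside, 24 mm above the table when seated; z up, own y along the strip. From the underside: black foot 30 (x) x 16 (y) mm with brass beads, 0 to 30 mm; flange 42 x 32, 30 to 35 mm; red grip tab 16 (x) x 26 (y), 35 to 78 mm. Pinch the tab across its 16 mm (fingers close along x) about 62 mm above the origin. About 90 g.
- red_b: The other red fuse carrier, same as red_a, in another clip. Sprung rollers hold each carrier: a straight upward pull of about 8 N beats the catch in the first 5 mm, the rollers let go by 15 mm, and it is clear of the clip after 30 mm. The grey strip has four clips 60 mm apart: two red carriers, one green and one flat white blanking cover (fixed, 63 mm above the table), in any order.
- green: Green fuse carrier, same shape, size and axes as the red ones, in another clip of the same strip. It must stay seated.
- crate: Yellow open-topped crate fixed on the table beside the strip, 140 (own x) x 180 (own y) x 45 mm high, walls and floor 5 mm thick, room for both carriers side by side along own y. Origin: centre of its underside, z up.
Things that resemble listed ones, but are neither listed nor needed, are in the scene too. What is shaped like the red_b but blue, pink or purple is not meant.

How it is judged:
At the end, for the whole second after the job is handed in: Both red carriers lie or stand inside the yellow crate (underside centres within its walls, no more than 70 mm above the crate's underside) and at rest; the green carrier is still in its clip, within 10 mm of its start and upright within 10 degrees (x of red_a in the frame of crate between -0.068 and 0.068 m and y of red_a in the frame of crate between -0.088 and 0.088 m and z of red_a in the frame of crate between -0.01 and 0.07 m and x of red_b in the frame of crate between -0.068 and 0.068 m and y of red_b in the frame of crate between -0.088 and 0.088 m and z of red_b in the frame of crate between -0.01 and 0.07 m and linear speed of each of red_a, red_b below 0.03 m/s and angular speed of each of red_a, red_b below 0.3 rad/s and distance of green from where it was at the start of the episode below 0.01 m and angle between green's own z axis and vertical below 0.17 rad); the robot touches nothing.
It fails at once if the green carrier is pulled out of its clip (moved more than 20 mm) (distance of green from where it was at the start of the episode above 0.02 m).
It fails at once if both red carriers are out of their clips (moved more than 30 mm) while neither is in the crate (distance of each of red_a, red_b from where it was at the start of the episode above 0.03 m and not (x of red_a in the frame of crate between -0.068 and 0.068 m and y of red_a in the frame of crate between -0.088 and 0.088 m and z of red_a in the frame of crate between -0.01 and 0.07 m) and not (x of red_b in the frame of crate between -0.068 and 0.068 m and y of red_b in the frame of crate between -0.088 and 0.088 m and z of red_b in the frame of crate between -0.01 and 0.07 m)).
It also fails if it takes over 64 s, if anything falls off the work surface, if the arm or the gripper's body presses on something with over 40 N, if the wrist force passes 120 N, or if a joint passes its speed limit or range.

## Robot

A 6-joint arm with a two-finger parallel gripper is mounted at the origin on the work surface. World frame = base frame: x ahead of the robot, y to its left, z up, the work surface at z = 0. Lengths are in m, angles in rad, forces in N, time in s.
With the tool pointing down it reaches from about 0.35 to 0.975 m from the base axis. Payload 7.1 kg.
Tool frame: the origin (TCP) lies midway between the tips of the shut fingers; the grasp point (between the pads) lies 19 mm behind it; z points along the fingers, x is the direction in which the jaws open and shut, and the axes are right-handed (so a half turn about z gives the same grasp; the last joint's range is limited). The gripper opens to 88 mm and grips with 3 to 60 N. Pads are 20 mm wide; open, the fingers measure 115 mm over their backs; the gripper's body (75 mm by 178 mm) begins 61 mm behind the grasp point.
Start: joints at [-1.166, 0.423, 1.63, -0, 1.089, -0.019], TCP at [0.257, -0.57, 0.185] pointing down, gripper open.
Joint ranges: [-3, 3], [-0.9, 2.11], [0.09, 2.58], [-1.31, 4.45], [0.11, 2.69], [-2.54, 2.54]. Speed limits (rad/s): [2.39, 2.39, 3.01, 3.14, 3.14, 3.14].

## Interface

Orientations are given as a unit quaternion [w, x, y, z].
In Python, from station import move_pose, movel, movej, command_gripper, wait, inverse_kinematics, read_camera, camera_info, MotionError, job_done, get_time, get_joint_pos, get_qvel, get_effort, get_tcp_pos, get_ee_rot, get_ft_force, get_ft_torque, get_grip_width gives the robot as it stands. Calls block until the motion is done:
- move_pose(position, orientation): joint-space move of the TCP to a pose.
- movel(position, frame=None, v=0.15, until_force=None): straight line of the TCP; frame=None keeps the orientation; v is the mean speed in m/s. With until_force (N) it stops when the force on the tool has changed by that much, and returns True; else False.
- movej(angles): joint-space move.
- command_gripper(opening): opening from 0.0 (shut) to 1.0 (fully open); the grip force is fixed at half the most; returns when the fingers have stopped.
- wait(seconds).
- inverse_kinematics(position, orientation): joint angles nearest the present ones, or None.
- read_camera(name): name is "scene" or "top" or "wrist"; returns the picture (400x640x3 uint8, red, green, blue); there is no depth.
- camera_info(name): a dict with "intrinsics" (3x3 intrinsics, pixels), "dist" ([k1, k2, p1, p2, k3] as OpenCV has them; the pictures are not rectified), "T" (4x4, takes a point from camera to world coordinates); the wrist camera has in their place "tool_from_camera" (4x4, takes a point from camera to tool coordinates, whose origin is the TCP and whose axes are the tool frame's). Camera axes: x right, y up, looking along -z (the intrinsics and any distortion apply to the point x, -y, -z); pixel columns grow to the right and rows downward; lengths in m; the calibration is good to about 2 mm. A picture is of the moment at which its call begins: read the wrist's pose just before it. camera_info takes no time and is no camera call.
A pose or a line that the arm cannot do raises MotionError and nothing moves.
- job_done(): hands the job in, once; it reports no verdict.
Readings, each from a call of its own:
- get_time(): time.
- get_joint_pos(): joint angles.
- get_qvel(): joint speeds.
- get_effort(): joint torques, N m.
- get_tcp_pos(): TCP position.
- get_ee_rot(): TCP orientation.
- get_ft_force(): force on the tool from outside, world axes, zero at the start.
- get_ft_torque(): the same for the moment, N m.
- get_grip_width(): opening from 0.0 (shut) to 1.0 (fully open).
Only numpy, scipy, OpenCV 4.12 (cv2) and the standard library are available. Lean on these libraries where they do the work, as an engineer would, in place of code of your own. Each camera call takes 0.05 s, during which the arm holds its last target.

## Working session

There is one attempt and no reset: what is moved stays moved. The work goes in short steps, each a Python script; the robot and the scene stay as the last script left them, time stands still between calls to the robot, and variables do not carry over. Pictures are saved under pics/ and viewed, and the job is handed in when it is done.

```bash
mkdir -p pics; ls; python3 - <<'E'
from station import *
import cv2
print(get_time(),get_tcp_pos(),get_ee_rot())
for n in ["scene","top"]:
    im=read_camera(n); cv2.imwrite(f"pics/{n}0.png",im[:,:,::-1]); i=camera_info(n); print(n,i)
E
```

```text
pics
0.0 [ 0.25679072 -0.56913064  0.18460361] [-4.21437274e-04  8.39995436e-01 -5.42592937e-01 -6.27932853e-04]
scene {'intrinsics': array([[519.47909761,   0.        , 314.86794118],
       [  0.        , 519.47909761, 205.99150495],
       [  0.        ,   0.        ,   1.        ]]), 'dist': array([-0.12718461,  0.        ,  0.        ,  0.        ,  0.        ]), 'T': array([[ 3.71427461e-01, -8.03241528e-01,  4.65665856e-01,
         1.06455725e+00],
       [ 9.28461934e-01,  3.21484311e-01, -1.86027619e-01,
        -2.15902746e-01],
       [-2.79158184e-04,  5.01448787e-01,  8.65187284e-01,
         1.05545867e+00],
       [ 0.00000000e+00,  0.00000000e+00,  0.00000000e+00,
         1.00000000e+00]])}
top {'intrinsics': array([[440.80661525,   0.        , 320.14701139],
       [  0.        , 440.80661525, 196.01323604],
       [  0.        ,   0.        ,   1.        ]]), 'dist': array([0.00872695, 0.        , 0.        , 0.        , 0.        ]), 'T': array([[ 0.02422931,  0.99729995, -0.06932354,  0.43550071],
       [-0.99937863,  0.02238743, -0.02722409, -0.0249107 ],
       [-0.02559861,  0.06994009,  0.99722269,  0.94345735],
       [ 0.        ,  0.        ,  0.        ,  1.        ]])}
```

View pics/scene0.png

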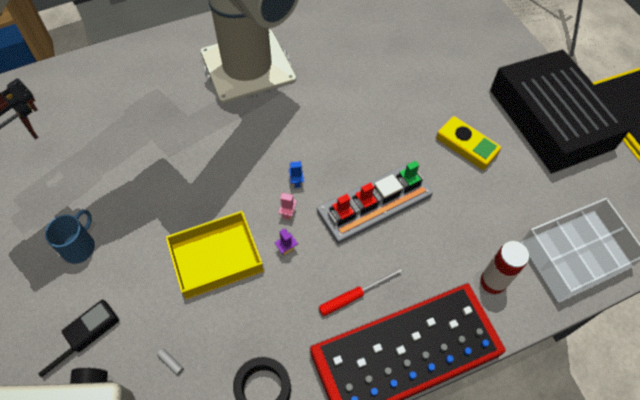

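View pics/top0.png

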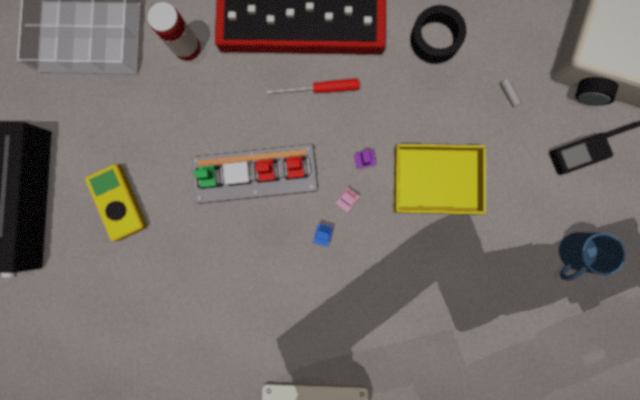

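The strip carries, in the top view, green (205,176), the white cover (236,173) and reds at (265,170) and (295,167). The crate is at (440,180), with the blue, pink and purple lookalikes between it and the strip. Next I measure these in both views.

```bash
cat > h.py <<'E'
from station import *
import numpy as np, cv2
from scipy.spatial.transform import Rotation as R
def rays(name,px,info=None,T=None):
    i=info or camera_info(name); T=i["T"] if T is None else T
    p=cv2.undistortPoints(np.array(px,float).reshape(-1,1,2),i["intrinsics"],i["dist"]).reshape(-1,2)
    d=np.c_[p[:,0],-p[:,1],-np.ones(len(p))]@T[:3,:3].T
    return T[:3,3],d
def plane(name,px,z,**k):
    o,d=rays(name,px,**k); return o+d*((z-o[2])/d[:,2])[:,None]
def blobs(im,col,amin=40):
    h=cv2.cvtColor(im,cv2.COLOR_RGB2HSV)
    rg={'red':[((0,150,80),(6,255,255)),((174,150,80),(180,255,255))],'green':[((45,120,50),(80,255,255))],'yellow':[((22,150,60),(34,255,255))]}[col]
    m=sum(cv2.inRange(h,*r) for r in rg).astype(np.uint8)
    c,_=cv2.findContours(m,cv2.RETR_EXTERNAL,cv2.CHAIN_APPROX_NONE)
    out=[]
    for k in c:
        a=cv2.contourArea(k)
        if a>amin: out.append((a,k.reshape(-1,2)))
    return out
def wristT():
    T=np.eye(4);q=np.array(get_ee_rot());T[:3,:3]=R.from_quat(q[[1,2,3,0]]).as_matrix();T[:3,3]=get_tcp_pos()
    return T@camera_info("wrist")["tool_from_camera"]
def quat(xdir):
    # tool z down, x along given angle
    x=np.array([np.cos(xdir),np.sin(xdir),0]);z=np.array([0,0,-1.]);y=np.cross(z,x)
    q=R.from_matrix(np.c_[x,y,z]).as_quat(); return q[[3,0,1,2]]
E
python3 - <<'E'
from h import *
for n in["top","scene"]:
    im=cv2.imread(f"pics/{n}0.png")[:,:,::-1].copy()
    for c in['red','green','yellow']:
        for a,k in blobs(im,c):
            r=cv2.minAreaRect(k.astype(np.float32)); z=0.045 if c=='yellow' else 0.095
            w=plane(n,cv2.boxPoints(r),z)
            print(n,c,a,np.round(r[0]),w.mean(0).round(3), np.linalg.norm(w[1]-w[0]).round(3),np.linalg.norm(w[2]-w[1]).round(3),np.degrees(np.arctan2(*(w[1]-w[0])[[1,0]])).round(1))
print(camera_info("wrist"))
E
```

```text
top red 305.0 [264. 170.] [0.543 0.108 0.095] 0.035 0.041 -82.8
top red 288.5 [295. 167.] [0.55  0.049 0.095] 0.032 0.041 -82.5
top red 415.0 [336.  85.] [ 0.713 -0.027  0.095] 0.089 0.021 -84.3
top red 1632.0 [300.  24.] [0.837 0.047 0.095] 0.339 0.095 -89.4
top green 297.0 [205. 177.] [0.527 0.224 0.095] 0.038 0.039 -85.2
top yellow 2551.5 [116. 202.] [0.477 0.422 0.045] 0.079 0.148 -65.9
top yellow 5978.5 [440. 179.] [ 0.539 -0.242  0.045] 0.141 0.183 -0.2
scene red 470.5 [341. 301.] [ 0.764 -0.041  0.095] 0.093 0.023 95.7
scene red 2209.0 [408. 351.] [0.902 0.041 0.095] 0.362 0.161 89.9
scene red 44.0 [508. 262.] [0.818 0.308 0.095] 0.023 0.056 116.1
scene red 270.0 [343. 207.] [0.572 0.047 0.095] 0.042 0.049 98.1
scene red 277.5 [367. 195.] [0.564 0.105 0.095] 0.047 0.049 98.1
scene green 263.0 [412. 173.] [0.55  0.224 0.095] 0.052 0.049 109.8
scene green 219.0 [485. 148.] [0.549 0.415 0.095] 0.052 0.035 117.2
scene yellow 5321.0 [213. 254.] [ 0.548 -0.245  0.045] 0.187 0.161 90.3
scene yellow 225.5 [634. 146.] [0.658 0.827 0.045] 0.042 0.076 104.2
scene yellow 1653.0 [468. 142.] [0.49  0.417 0.045] 0.094 0.156 124.9
scene yellow 112.5 [616.  76.] [0.444 0.948 0.045] 0.186 0.013 90.2
{'intrinsics': array([[288.02696714,   0.        , 323.3811794 ],
       [  0.        , 288.02696714, 197.71075084],
       [  0.        ,   0.        ,   1.        ]]), 'dist': array([-0.05129571,  0.        ,  0.        ,  0.        ,  0.        ]), 'tool_from_camera': array([[ 9.99998495e-01,  1.00011845e-03,  1.41736799e-03,
         5.66658806e-04],
       [ 1.32793254e-03, -9.67066395e-01, -2.54520774e-01,
        -6.91338110e-02],
       [ 1.11613803e-03,  2.54522273e-01, -9.67066268e-01,
        -1.99257732e-01],
       [ 0.00000000e+00,  0.00000000e+00,  0.00000000e+00,
         1.00000000e+00]])}
```

```bash
python3 - <<'E'
from h import *
move_pose([0.545,0.08,0.23],quat(np.radians(7.5)))
T=wristT(); im=read_camera("wrist"); cv2.imwrite("pics/w1.png",im[:,:,::-1]); np.save("T1.npy",T)
print(get_time(),get_tcp_pos())
for c in['red','green']:
  for a,k in blobs(im,c):
    r=cv2.minAreaRect(k.astype(np.float32)); w=plane("wrist",cv2.boxPoints(r),0.102,T=T)
    print(c,a,r,w.mean(0).round(4))
E
```

```text
2.675 [0.54512033 0.07928531 0.22993364]
red 337.0 ((436.9692687988281, 238.2461700439453), (15.132235527038574, 30.01640510559082), 7.125016689300537) [0.6924 0.0289 0.102 ]
red 757.5 ((328.0, 201.5), (31.0, 30.0), 90.0) [0.5531 0.0582 0.102 ]
red 773.5 ((328.5, 153.5), (27.0, 31.0), 90.0) [0.5462 0.1142 0.102 ]
red 4650.0 ((560.5550537109375, 178.8165283203125), (118.77046966552734, 177.67678833007812), 16.69924545288086) [0.8318 0.1151 0.102 ]
red 50.0 ((528.730712890625, 28.653858184814453), (5.824352264404297, 22.46535873413086), 33.6900634765625) [0.7396 0.2744 0.102 ]
red 710.0 ((612.6912231445312, 16.514694213867188), (60.36750411987305, 30.6982479095459), 30.963756561279297) [0.8343 0.305  0.102 ]
green 989.0 ((329.0, 49.0), (36.0, 34.0), 90.0) [0.5323 0.2227 0.102 ]
```

View pics/w1.png

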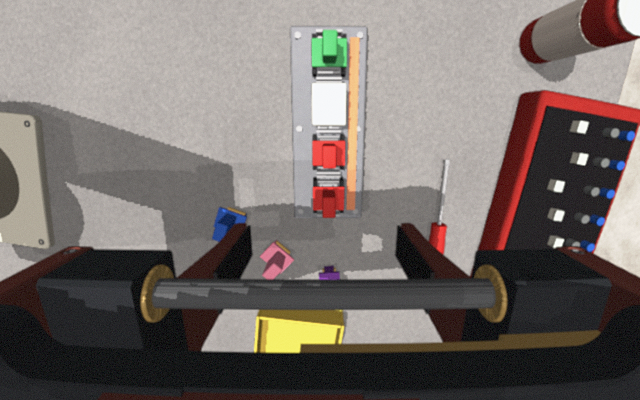

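Green is at (329,49), white at (328,103), and the reds at (328,153) and (328,201). The strip is almost exactly aligned with the tool. I'll zoom in to find the tab top faces.

```bash
python3 - <<'E'
import cv2
im=cv2.imread("pics/w1.png")[20:230,280:380]
cv2.imwrite("pics/w1z.png",cv2.resize(im[100:210],None,fx=5,fy=5,interpolation=cv2.INTER_CUBIC))
E
```

```text
(no output)
```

View pics/w1z.png

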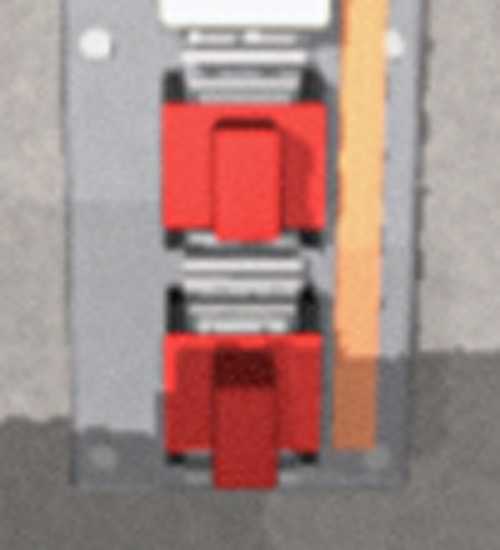

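```bash
python3 - <<'E'
from h import *
T=np.load("T1.npy")
print(plane("wrist",[[328.9,156.6],[328.7,207]],0.102,T=T).round(4))
# flange top z=.059 corners centre x check
print(plane("wrist",[[280+245/5-.4,150],[280+243/5-.4,200]],0.059,T=T).round(4))
# strip left edge
print(plane("wrist",[[280+66/5,120],[280+73/5,215]],0.02,T=T).round(4), plane("wrist",[[292.5,30],[366.5,30],[362,215]],0.02,T=T).round(4))
# scene and top tab rays
im=cv2.imread("pics/top0.png")[150:200,180:330]; cv2.imwrite("pics/t0z.png",cv2.resize(im,None,fx=5,fy=5,interpolation=cv2.INTER_CUBIC))
E
```

```text
[[0.5471 0.111  0.102 ]
 [0.5548 0.0519 0.102 ]]
[[0.5471 0.1144 0.059 ]
 [0.5553 0.0489 0.059 ]]
[[0.4944 0.1455 0.02  ]
 [0.5106 0.0091 0.02  ]] [[0.4814 0.2587 0.02  ]
 [0.5764 0.271  0.02  ]
 [0.6104 0.022  0.02  ]]
```

View pics/t0z.png

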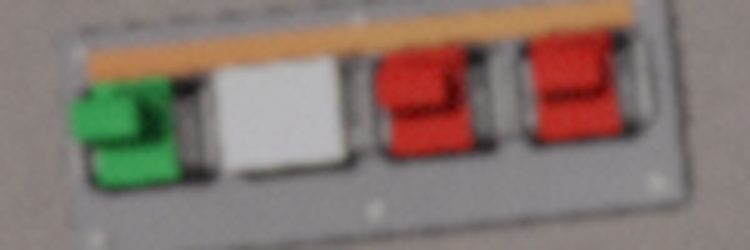

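```bash
cat > pull.py <<'E'
from h import *
def pull(x,y,ang=7.4):
    q=quat(np.radians(ang))
    command_gripper(0.6)
    move_pose([x,y,0.15],q)
    print("hit",movel([x,y,0.067],v=0.1,until_force=8),get_tcp_pos(),get_ft_force())
    command_gripper(0.0); print("grip",get_grip_width()*88,get_ft_force())
    movel([x,y,0.085],v=0.03); print("pull",get_ft_force())
    movel([x,y,0.19],v=0.12); print("up",get_grip_width()*88,get_ft_force(),get_time())
E
python3 - <<'E'
from pull import *
pull(0.5548,0.0519)
im=read_camera("wrist"); cv2.imwrite("pics/w2.png",im[:,:,::-1])
im=read_camera("scene"); cv2.imwrite("pics/s2.png",im[:,:,::-1])
E
```

```text
hit False [0.55535629 0.05198337 0.06759588] [0.89726391 0.32341174 0.10195874]
grip 0.4179071274365279 [-1.19625259  0.60961645  0.79104222]
pull [-0.82122008 -0.11126673 -0.15249904]
up 0.54646347899847 [-0.95463452  0.40007387 -0.29661393] 7.4917
```

View pics/w2.png

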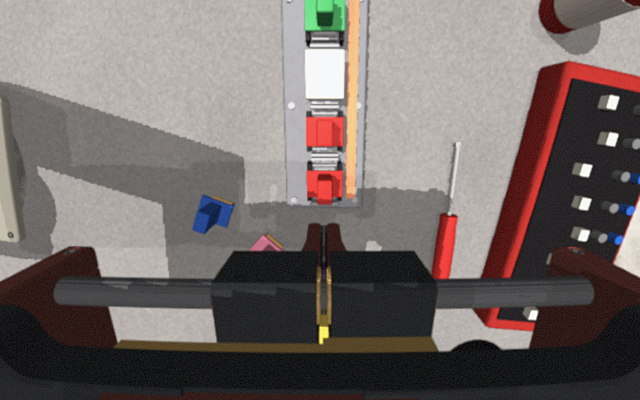

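View pics/s2.png

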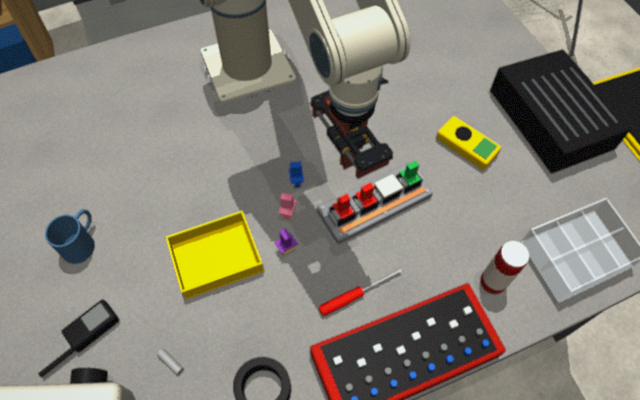

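The grip closed on nothing (0.4 mm) and the carrier stays at (325,185). Before retrying, I'll check where the fingers really are.

```bash
python3 - <<'E'
from h import *
def proj(n,P,T=None):
    i=camera_info(n); T=i["T"] if T is None else T
    c=(np.array(P)-T[:3,3])@T[:3,:3]
    return cv2.projectPoints((c*[1,-1,-1]).reshape(-1,1,3),np.zeros(3),np.zeros(3),i["intrinsics"],i["dist"])[0].reshape(-1,2).round(1)
t=get_tcp_pos();print(t,get_joint_pos(),get_ee_rot())
P=[t,[.5548,.0519,.102],[.5471,.111,.102],[.5548,.0519,.0]]
for n in["scene","top"]: print(n,proj(n,P))
print(proj("wrist",P,wristT()))
im=read_camera("top"); cv2.imwrite("pics/t2.png",im[:,:,::-1])
im=cv2.imread("pics/s2.png")[80:260,240:440]; cv2.imwrite("pics/s2z.png",cv2.resize(im,None,fx=3,fy=3,interpolation=cv2.INTER_CUBIC))
E
```

```text
[0.55416607 0.05181596 0.18904426] [ 7.18618624e-02  3.19791545e-01  1.77827309e+00 -2.30398974e-05
  1.04529202e+00 -5.72470025e-02] [ 1.64052975e-05  9.97916325e-01  6.45153564e-02 -8.81902872e-04]
scene [[344.5 175.2]
 [342.7 197.8]
 [366.2 186.4]
 [340.7 220.6]]
top [[288.6 157.1]
 [293.  163.9]
 [262.3 167.3]
 [297.1 170.7]]
[[323.6 219.6]
 [324.3 191.8]
 [324.3 132.1]
 [324.3 174.3]]
```

View pics/t2.png

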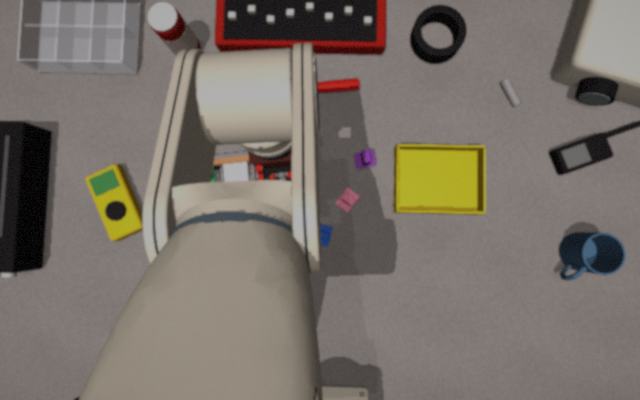

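View pics/s2z.png

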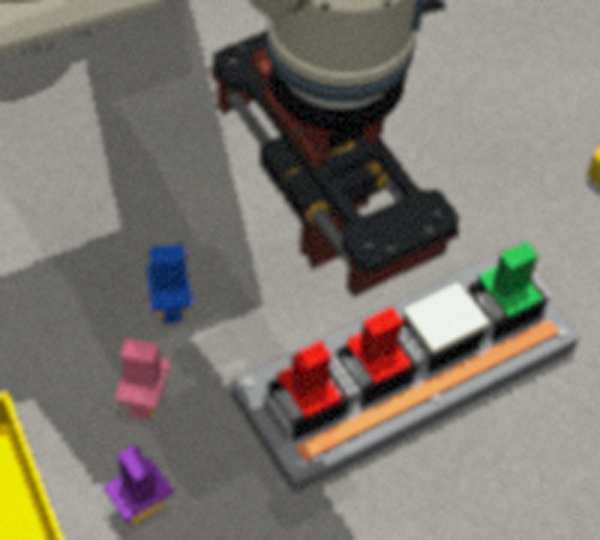

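```bash
python3 - <<'E'
import cv2
im=cv2.imread("pics/w2.png")[170:350,240:410]; cv2.imwrite("pics/w2z.png",cv2.resize(im,None,fx=3.3,fy=3.3,interpolation=cv2.INTER_CUBIC))
from h import *
print(get_grip_width()); command_gripper(0.6); print(get_grip_width(), get_ft_force())
im=read_camera("wrist"); cv2.imwrite("pics/w3.png",im[:,:,::-1])
im=read_camera("scene")[80:260,240:440]; cv2.imwrite("pics/s3z.png",cv2.resize(im[:,:,::-1],None,fx=3,fy=3,interpolation=cv2.INTER_CUBIC))
E
```

```text
0.009472007446891398
0.5971616563064827 [ 0.01896217 -0.94820871 -0.61660644]
```

View pics/w2z.png

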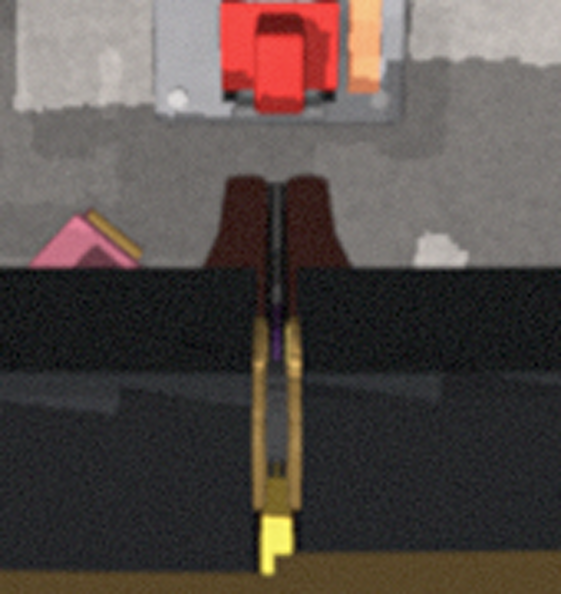

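View pics/w3.png

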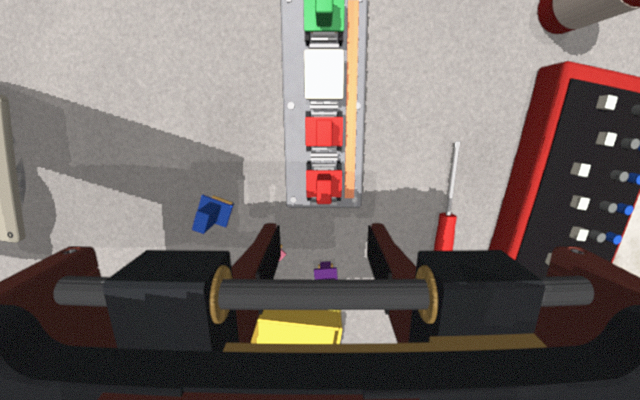

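View pics/s3z.png

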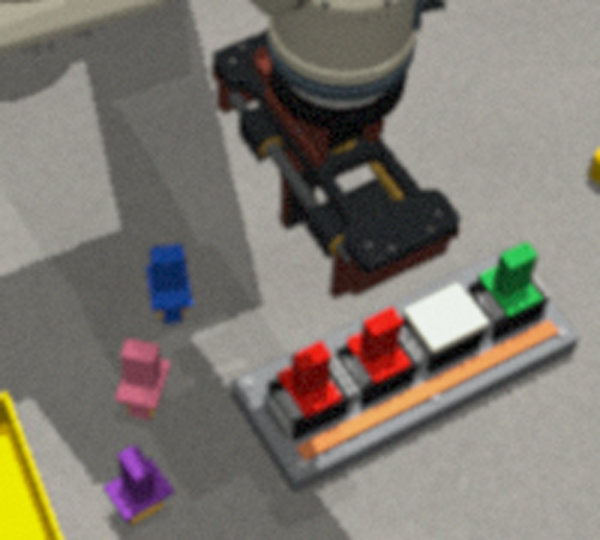

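```bash
python3 - <<'E'
from h import *
def proj(n,P,T=None):
    i=camera_info(n); T=i["T"] if T is None else T
    c=(np.array(P)-T[:3,3])@T[:3,:3]
    return cv2.projectPoints((c*[1,-1,-1]).reshape(-1,1,3),np.zeros(3),np.zeros(3),i["intrinsics"],i["dist"])[0].reshape(-1,2).round(1)
T=np.eye(4);q=np.array(get_ee_rot());T[:3,:3]=R.from_quat(q[[1,2,3,0]]).as_matrix();T[:3,3]=get_tcp_pos()
for z in(0,-.015,-.03):
  P=np.array([[x,y,z,1] for x in(-.026,.026) for y in(-.01,.01)])@T.T
  print(z,((proj("scene",P[:,:3])-[240,80])*3).round(0).tolist(), proj("wrist",P[:,:3],wristT()).tolist())
E
```

```text
0 [[307.0, 251.0], [281.0, 263.0], [347.0, 308.0], [321.0, 320.0]] [[287.5, 206.4], [288.4, 232.4], [359.6, 206.4], [358.7, 232.3]]
-0.015 [[308.0, 238.0], [282.0, 250.0], [349.0, 296.0], [322.0, 308.0]] [[284.8, 212.8], [285.9, 240.4], [362.3, 212.7], [361.3, 240.3]]
-0.03 [[309.0, 225.0], [283.0, 237.0], [350.0, 283.0], [324.0, 296.0]] [[281.7, 220.1], [282.9, 249.7], [365.4, 220.0], [364.2, 249.6]]
```

Comparing finger projections in the scene and wrist views, the visible tips end about 33 mm short of the reported TCP. That explains closing just above the tab. I'll descend again, guarded and narrowly open, and touch the flange (top at z=0.059) to measure the true offset.

```bash
python3 - <<'E'
from h import *
x,y=.5548,.0519
command_gripper(0.42)
print(movel([x,y,0.06],v=0.1,until_force=8),get_tcp_pos()[2])
f0=get_ft_force()
print(movel([x,y,0.022],v=0.02,until_force=5),get_tcp_pos(),get_ft_force()-f0,get_time())
im=read_camera("wrist"); cv2.imwrite("pics/w4.png",im[:,:,::-1])
im=read_camera("scene")[80:260,240:440]; cv2.imwrite("pics/s4z.png",cv2.resize(im[:,:,::-1],None,fx=3,fy=3,interpolation=cv2.INTER_CUBIC))
E
```

```text
False 0.06062387437547042
False [0.554816   0.05190474 0.02213324] [-0.43034548  0.90246869  1.88336195] 12.65
```

View pics/w4.png

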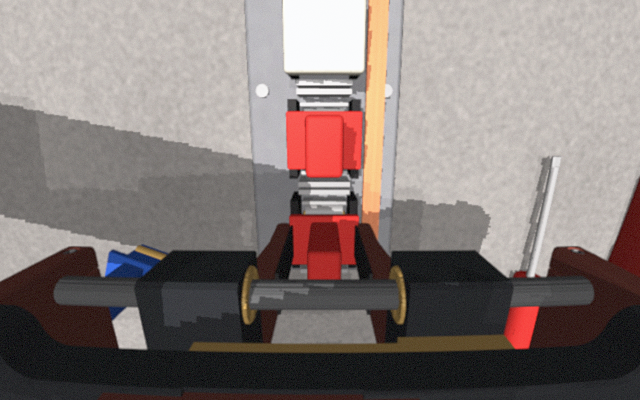

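View pics/s4z.png

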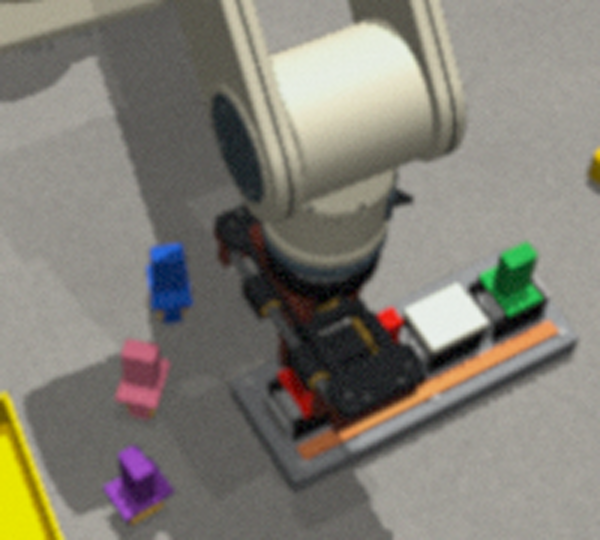

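The tab (325,250) sits centred between the fingers (290 and 360), with no contact yet. Closing here.

```bash
python3 - <<'E'
from h import *
x,y=.5548,.0519
print(movel([x,y,0.015],v=0.02,until_force=4),get_tcp_pos()[2],get_ft_force())
command_gripper(0); print(get_grip_width()*88)
im=read_camera("wrist"); cv2.imwrite("pics/w5.png",im[:,:,::-1])
E
```

```text
True 0.022020875065633737 [-1.22013065  0.42457696  8.01215131]
15.665829440437065
```

View pics/w5.png

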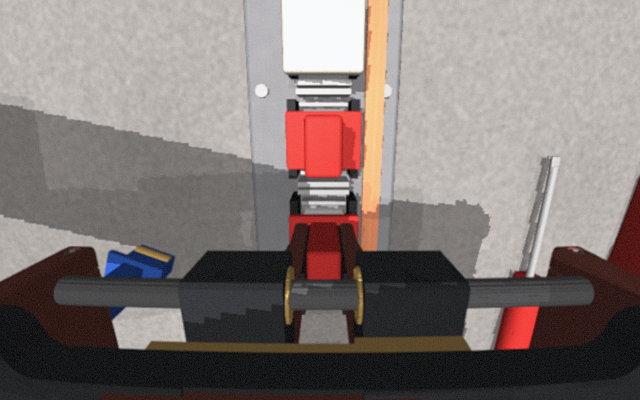

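The tab is held at 15.7 mm. Flange contact at TCP z=0.022 means the tips are 37 mm short of the reported TCP, and the underside is at TCP z + 2 mm. Pulling now.

```bash
python3 - <<'E'
from h import *
x,y=.5548,.0519
movel([x,y,0.05],v=0.03); print(get_ft_force(),get_grip_width()*88)
movel([x,y,0.16],v=0.15); print(get_ft_force(),get_grip_width()*88,get_time())
im=read_camera("scene"); cv2.imwrite("pics/s6.png",im[:,:,::-1])
move_pose([.541,-.243,.16],quat(0))
T=wristT(); np.save("T6.npy",T); im=read_camera("wrist"); cv2.imwrite("pics/w6.png",im[:,:,::-1])
print(get_ft_force(),get_grip_width()*88,get_time())
E
```

```text
[-0.91795233  0.2265282  -0.46461113] 15.966768480616667
[-0.42156738 -0.25974835 -1.03817359] 15.819833718902323 15.4583
[ 0.59855527  0.19373015 -0.92500754] 16.13967856572818 16.6917
```

View pics/s6.png

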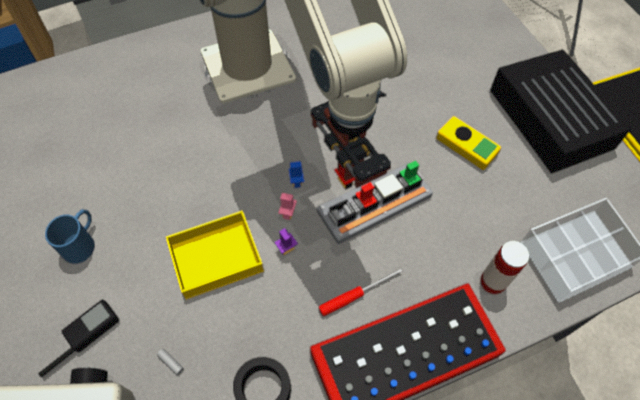

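View pics/w6.png

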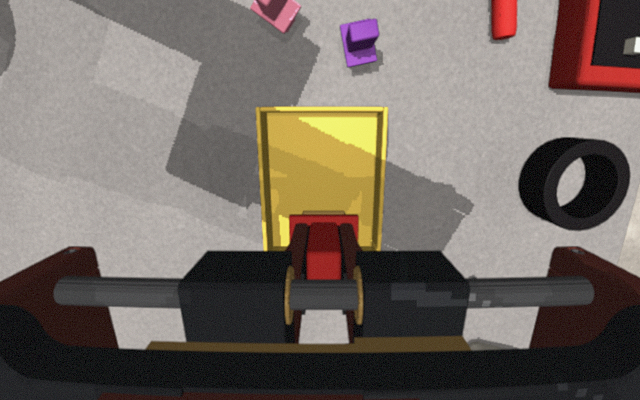

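The first red is out and held, and its clip at (341,211) is empty. The crate rim's near edge runs from (257,107) to (387,107). Lowering into the far half of the crate.

```bash
python3 - <<'E'
from h import *
T=np.load("T6.npy")
print(plane("wrist",[[256.5,107],[387.5,107],[264,248],[381,248]],.045,T=T).round(4))
x,y=.541,-.283
movel([x,y,.16],v=.15); 
print(movel([x,y,.04],v=.12,until_force=8),get_tcp_pos()[2])
print(movel([x,y,.003],v=.03,until_force=4),get_tcp_pos()[2],get_ft_force())
command_gripper(.4); print(get_grip_width()*88)
movel([x,y,.14],v=.15)
movel([x,y+.06,.16],v=.15);print(get_time())
im=read_camera("scene"); cv2.imwrite("pics/s7.png",im[:,:,::-1])
im=read_camera("wrist"); cv2.imwrite("pics/w7.png",im[:,:,::-1])
E
```

```text
[[ 0.4707 -0.1571  0.045 ]
 [ 0.6081 -0.1572  0.045 ]
 [ 0.4704 -0.3171  0.045 ]
 [ 0.6091 -0.3171  0.045 ]]
False 0.04076501043110155
True 0.0030864066182443653 [0.60439663 0.18475249 5.05239906]
35.22484892514307
21.6083
```

View pics/s7.png

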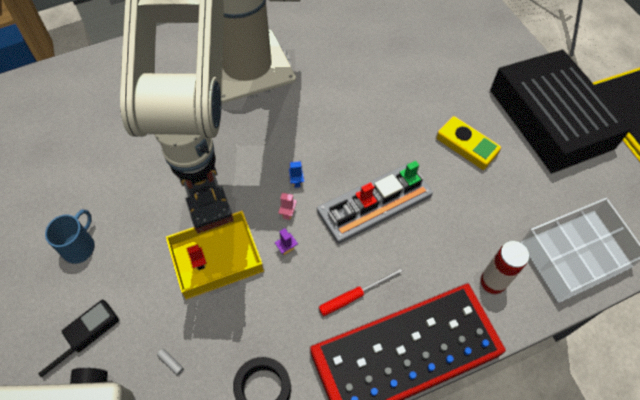

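View pics/w7.png

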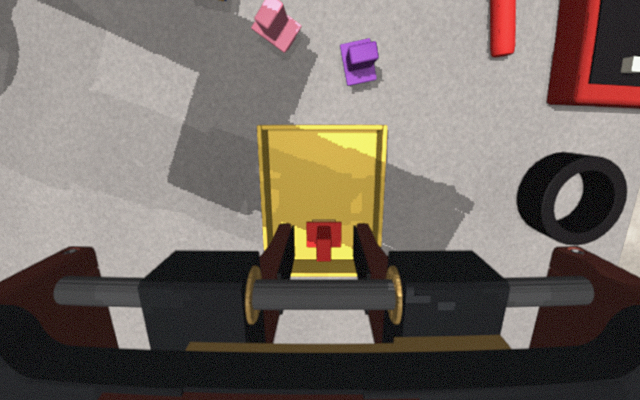

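The first carrier stands in the crate (323,240 in the wrist view, 197,257 in the scene view). Now the second red, at (0.547, 0.111).

```bash
python3 - <<'E'
from h import *
x,y=.5471,.111
q=quat(np.radians(7.4))
move_pose([x,y,.13],q)
print(movel([x,y,.05],v=.1,until_force=8),get_tcp_pos()[2])
print(movel([x,y,.018],v=.025,until_force=4),get_tcp_pos(),get_ft_force())
im=read_camera("wrist"); cv2.imwrite("pics/w8.png",im[:,:,::-1])
command_gripper(0); print(get_grip_width()*88,get_time())
E
```

```text
False 0.05045747715415289
True [0.54693287 0.11099727 0.02205633] [-1.5202198  -0.05478647  6.58363571]
16.053594993701964 25.4417
```

View pics/w8.png

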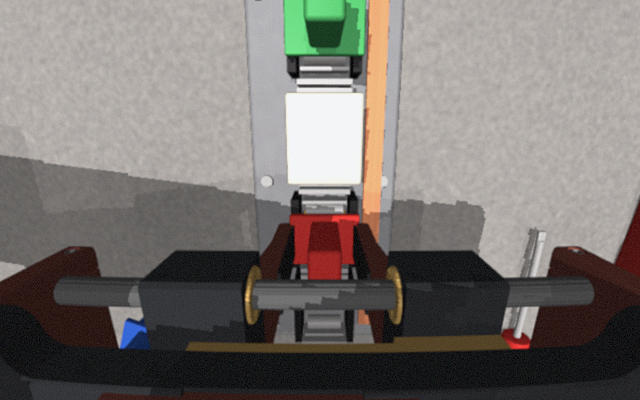

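The second red tab (325,250) is centred between the fingers and gripped at 16 mm. Next: pull it out and place it in the near half of the crate.

```bash
python3 - <<'E'
from h import *
x,y=.5471,.111
movel([x,y,.055],v=.03); print(get_ft_force(),get_grip_width()*88)
movel([x,y,.16],v=.15); print(get_grip_width()*88)
x,y=.540,-.203
move_pose([x,y,.16],quat(0)); print(get_grip_width()*88,get_time())
im=read_camera("scene"); cv2.imwrite("pics/s9.png",im[:,:,::-1])
print(movel([x,y,.04],v=.12,until_force=8),get_tcp_pos()[2])
print(movel([x,y,.002],v=.03,until_force=4),get_tcp_pos()[2],get_ft_force())
command_gripper(.4); print(get_grip_width()*88)
movel([x,y,.14],v=.12)
movel([x-.05,y+.1,.2],v=.2);wait(.5);print(get_time())
im=read_camera("scene"); cv2.imwrite("pics/s10.png",im[:,:,::-1])
im=read_camera("wrist"); cv2.imwrite("pics/w10.png",im[:,:,::-1])
print(get_ft_force())
E
```

```text
[ 0.15733197 -0.56775146  0.03710873] 15.857478509253443
15.927048541502636
15.943417779757416 28.7583
False 0.04069282234546831
True 0.0030551909368233057 [-0.24483037  0.47197514  5.37081211]
35.0718332050366
34.2
[ 0.25025582 -0.39117684  0.77866305]
```

View pics/s10.png

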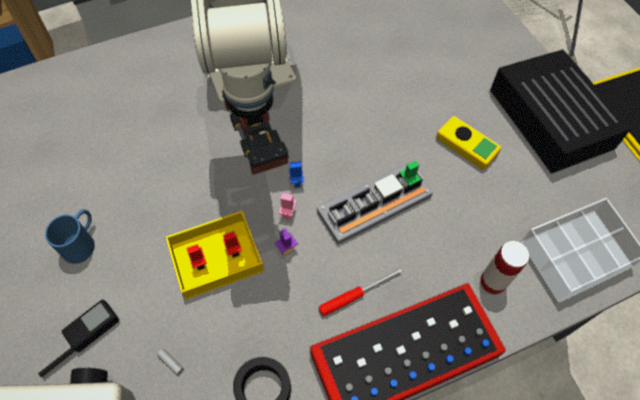

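View pics/w10.png

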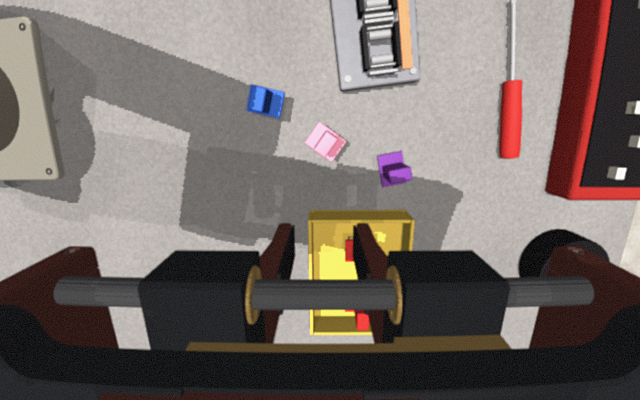

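Both reds stand in the crate (197,257 and 232,243 in the scene view), both red clips are empty, and green is still seated at (411,173). The robot is clear, so I'm handing in.

```bash
python3 - <<'E'
from station import *
print(get_time()); job_done()
E
```

```text
34.3
the job is handed in; nothing more can be done
```

I pulled both red carriers straight up one at a time and stood each in the yellow crate before starting the next. I handed the job in at 34.3 s; it reports no verdict.

**Failed first grasp:** The first try closed on nothing. The fingertips end about 37 mm short of the reported TCP. The scene and wrist pictures put it at about 33 mm, and a light touch on the carrier's flange gave 37 mm. I corrected the heights with that figure, and both later grips closed on about 16 mm, the width of the tab.

**Last checks:** The final scene picture shows both reds upright in the crate, both of their clips empty, and green seated where it started. The arm was clear of everything. I judged "at rest" and green's position by eye, from that one picture after a 0.5 s wait; I did not measure them.

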